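# Put the returned audio guides back on their charging pads

## Robot

A 7-joint arm with a two-finger parallel gripper is mounted at the origin on the work surface. World frame = base frame: x ahead of the robot, y to its left, z up, the work surface at z = 0. Lengths are in m, angles in degrees, forces in N, time in s.
With the tool pointing down it reaches from about 0.35 to 0.775 m from the base axis. Payload 3.1 kg.
Tool frame: the origin (TCP) lies on the centre line of the jaws, within the pads' length; the fingertips stand 17 mm ahead of it and the grasp point (between the pads) lies 2 mm behind it (robot.tip_reach is the distance from the TCP to the fingertips, in m); z points along the fingers, y is the direction in which the jaws open and shut (so a half turn about z gives the same grasp; the last joint's range is limited). The gripper opens to 85 mm and grips with 20 to 120 N. Pads are 22 mm wide; open, the fingers measure 114 mm over their backs; the gripper's body (76 mm by 85 mm) begins 54 mm behind the grasp point. The pads swing forward as they close: fully open they stand 13 mm farther back than shut.
Start: joints at [-75.212, 17.813, 0.802, 86.603, -0.252, 75.585, -1.558], TCP at [0.162, 0.525, 0.214] pointing down, gripper open.
Joint ranges: [-154.91, 154.91], [-16.99, 109.72], [-72.82, 74.43], [7.12, 147.25], [-82.49, 262.49], [11.32, 116.49], [-174.64, 174.64]. Speed limits (degrees/s): [159.86, 159.86, 180, 180, 180, 180, 180].

## Interface

Orientations are given as [roll, pitch, yaw] about the fixed x, y, z axes, in that order (R = Rz(yaw) Ry(pitch) Rx(roll)).
In Python, from station import robot, fingers, vision, workorder, recognise gives the robot as it stands. Calls block until the motion is done:
- robot.move_to(position, orientation): joint-space move of the TCP to a pose.
- robot.line_to(position, orientation=None, velocity=0.15, f_stop=None): straight line of the TCP; orientation=None keeps the orientation; velocity is the mean speed in m/s. With f_stop (N) it stops when the force on the tool has changed by that much, and returns True; else False.
- robot.move_j(angles): joint-space move.
- fingers.gripper_to(opening, force=None): opening from 0.0 (shut) to 1.0 (fully open); force is the grip in N (None keeps the last); returns when the fingers have stopped.
- robot.pause(seconds).
- robot.inverse_kinematics(position, orientation): joint angles nearest the present ones, or None.
- vision.grab_frame(name): name is "side" or "top"; returns the picture (384x512x3 uint8, red, green, blue); there is no depth.
- vision.calibration(name): a dict with "mtx" (3x3 intrinsics, pixels), "k1" (the pictures are not rectified: a ray, as slopes to the right and down, at radius r is drawn at 1 + k1 r^2 times it, then the intrinsics apply), "extrinsics" (4x4, takes a point from world to camera coordinates). Camera axes: x right, y up, looking along -z (the intrinsics and any distortion apply to the point x, -y, -z); pixel columns grow to the right and rows downward; lengths in m; the calibration is good to about 2 mm. A picture is of the moment at which its call begins. calibration takes no time and is no camera call.
A pose or a line that the arm cannot do raises robot.PlanningError and nothing moves.
- workorder.close_job(): hands the job in, once; it reports no verdict.
Trained networks look in the newest picture that a camera, given by its name, has taken for a name from the list of things; names that differ only in an ending like _2 or _b are one class to them, and where a whole thing is asked for, a point or a joint stands for the part that bears it (a point fixed in the world has none). Each returns a list of dicts, best first, with "p" (0 to 1); they miss things now and then, are a little off and sometimes report something else, mostly with a low value. They report only what shows in the picture. A call takes as long as a camera call. They do not tell look-alikes from the thing itself.
- recognise(label, camera): "rect" ([centre column, centre row, width, height] in pixels, round what is visible of it).
Readings, each from a call of its own:
- robot.current_time_s(): time.
- robot.current_joint_positions(): joint angles.
- robot.current_dq(): joint speeds.
- robot.current_joint_torque(): joint torques, N m.
- robot.current_tool_pos(): TCP position.
- robot.current_eef_rot(): TCP orientation.
- robot.current_contact_force(): force on the tool from outside, world axes, zero at the start.
- robot.current_torque(): the same for the moment, N m.
- robot.current_finger_gap(): opening from 0.0 (shut) to 1.0 (fully open).
Only numpy, scipy, OpenCV 4.12 (cv2) and the standard library are available. Lean on these libraries where they do the work, as an engineer would, in place of code of your own. Each camera call takes 0.05 s, during which the arm holds its last target.

## Task

The museum's audio-guide handsets have come back in a criss-cross pile on the round mat. Working down from the top of the pile, put each one on the charging pad of its own colour, centred along the pad with its coloured foot on the pad's coloured end. Set them down flat without dropping or tipping any, and leave the card terminal and the pen cup where they stand.

Things in the scene. Friction and masses are not known exactly. Their poses are not given: they have to be found in the camera images.
- guide_yellow_c (a point): Centre (half-way up) of the yellow-footed handset: loose dark grey block 150 long x 48 wide x 22 mm high, 0.16 kg, screen at one end, keys mid-way, the last 48 mm (foot) yellow. x runs along it from yellow foot to screen, y across, z up out of the keys. Its charging coil is in the foot, at x = -45 mm. Starts on top of the pile, across the blue one.
- guide_blue_c (a point): Centre (half-way up) of the blue-footed handset: loose dark grey block 150 long x 48 wide x 22 mm high, 0.16 kg, screen at one end, keys mid-way, the last 48 mm (foot) blue. x runs along it from blue foot to screen, y across, z up out of the keys. Its charging coil is in the foot, at x = -45 mm. Starts across the two lowest, as a bridge.
- guide_green_c (a point): Centre (half-way up) of the green-footed handset: loose dark grey block 150 long x 48 wide x 22 mm high, 0.16 kg, screen at one end, keys mid-way, the last 48 mm (foot) green. x runs along it from green foot to screen, y across, z up out of the keys. Its charging coil is in the foot, at x = -45 mm. Starts lowest in the pile, flat on the 4 mm mat beside another.
- guide_red_c (a point): Centre (half-way up) of the red-footed handset: loose dark grey block 150 long x 48 wide x 22 mm high, 0.16 kg, screen at one end, keys mid-way, the last 48 mm (foot) red. x runs along it from red foot to screen, y across, z up out of the keys. Its charging coil is in the foot, at x = -45 mm. Starts lowest in the pile, flat on the 4 mm mat beside another.
- pad_red_spot (a point): Charging spot of the fixed red pad: ring centre, on the top face. Pad: flat white plate 164 x 72 x 10 mm high, its last 54 mm (with the ring) red. x runs along the pad from red to white end, z up. The pad's middle is 45 mm from here along +x: a well-placed handset has its centre 45 mm along +x and 11 mm up from here, its x along this x.
- pad_green_spot (a point): Charging spot of the fixed green pad: ring centre, on the top face. Pad: flat white plate 164 x 72 x 10 mm high, its last 54 mm (with the ring) green. x runs along the pad from green to white end, z up. The pad's middle is 45 mm from here along +x: a well-placed handset has its centre 45 mm along +x and 11 mm up from here, its x along this x.
- pad_blue_spot (a point): Charging spot of the fixed blue pad: ring centre, on the top face. Pad: flat white plate 164 x 72 x 10 mm high, its last 54 mm (with the ring) blue. x runs along the pad from blue to white end, z up. The pad's middle is 45 mm from here along +x: a well-placed handset has its centre 45 mm along +x and 11 mm up from here, its x along this x.
- pad_yellow_spot (a point): Charging spot of the fixed yellow pad: ring centre, on the top face. Pad: flat white plate 164 x 72 x 10 mm high, its last 54 mm (with the ring) yellow. x runs along the pad from yellow to white end, z up. The pad's middle is 45 mm from here along +x: a well-placed handset has its centre 45 mm along +x and 11 mm up from here, its x along this x.
- card_terminal: Bystander: loose grey card-payment terminal, 165 x 78 mm, up to 51 mm high, lying on the counter beyond the pile, between the two farther pads; origin at the centre of its underside, x along it.
- pen_cup: Bystander: loose black pen cup with pens, 72 mm across, pens reaching 145 mm high, standing among the pads; origin at the centre of its underside.
Things that resemble listed ones, but are neither listed nor needed, are in the scene too. Leave any brown look-alike of the part that bears guide_blue_c alone.

How it is judged:
By the outcome, as a careful person would: the job done as asked, in the order asked, and still so for the second after the job is handed in, with the robot touching nothing.
It also fails if it takes over 112 s, if anything falls off the work surface, if the arm or the gripper's body presses on something with over 40 N, if the wrist force passes 120 N, or if a joint passes its speed limit or range.

## Working session

There is one attempt and no reset: what is moved stays moved. The work goes in short steps, each a Python script; the robot and the scene stay as the last script left them, time stands still between calls to the robot, and variables do not carry over. Pictures are saved under pics/ and viewed, and the job is handed in when it is done.

```bash
ls; mkdir -p pics; python3 - <<'E'
from station import robot, fingers, vision, workorder, recognise
import cv2
for n in ("top","side"):
    im=vision.grab_frame(n); cv2.imwrite(f"pics/{n}0.png",cv2.resize(im[:,:,::-1],(800,600),interpolation=cv2.INTER_CUBIC))
    c=vision.calibration(n); print(n,c)
    for l in ["guide_yellow_c","card_terminal","pen_cup"]:
        print(l,[(round(d['p'],2),[round(float(v)) for v in d['rect']]) for d in recognise(l,n)])
print(robot.current_time_s(), robot.current_eef_rot())
E
```

```text
pics
top {'mtx': array([[470.9554713 ,   0.        , 264.65012317],
       [  0.        , 470.9554713 , 190.04399611],
       [  0.        ,   0.        ,   1.        ]]), 'k1': -0.1569831866307035, 'extrinsics': array([[-2.51608422e-02, -9.99683363e-01, -3.24160330e-04,
         2.43157738e-02],
       [ 9.97949146e-01, -2.51362834e-02,  5.88699281e-02,
        -4.36001581e-01],
       [-5.88594359e-02,  1.15772145e-03,  9.98265609e-01,
        -1.43145791e+00],
       [ 0.00000000e+00,  0.00000000e+00,  0.00000000e+00,
         1.00000000e+00]])}
guide_yellow_c [(0.78, [260, 169, 30, 48])]
card_terminal [(0.86, [270, 99, 56, 29])]
pen_cup [(0.89, [131, 138, 34, 31])]
side {'mtx': array([[415.24991257,   0.        , 259.29394381],
       [  0.        , 415.24991257, 197.94309691],
       [  0.        ,   0.        ,   1.        ]]), 'k1': -0.000648633650857671, 'extrinsics': array([[ 0.83032438, -0.55712272,  0.01325488, -0.36041752],
       [ 0.43352259,  0.66069315,  0.61281541, -0.23121429],
       [-0.3501708 , -0.50308929,  0.79011492, -1.17118179],
       [ 0.        ,  0.        ,  0.        ,  1.        ]])}
guide_yellow_c [(0.68, [274, 185, 38, 38])]
card_terminal [(0.73, [330, 172, 46, 49])]
pen_cup [(0.6, [236, 105, 19, 40])]
0.4 [-1.79983132e+02 -2.43313170e-04  1.62828167e+02]
```

View pics/top0.png

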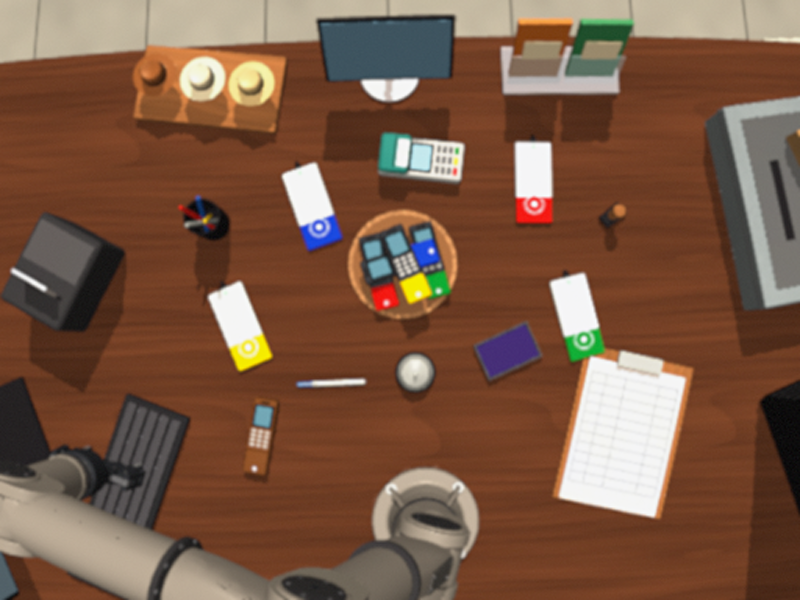

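View pics/side0.png

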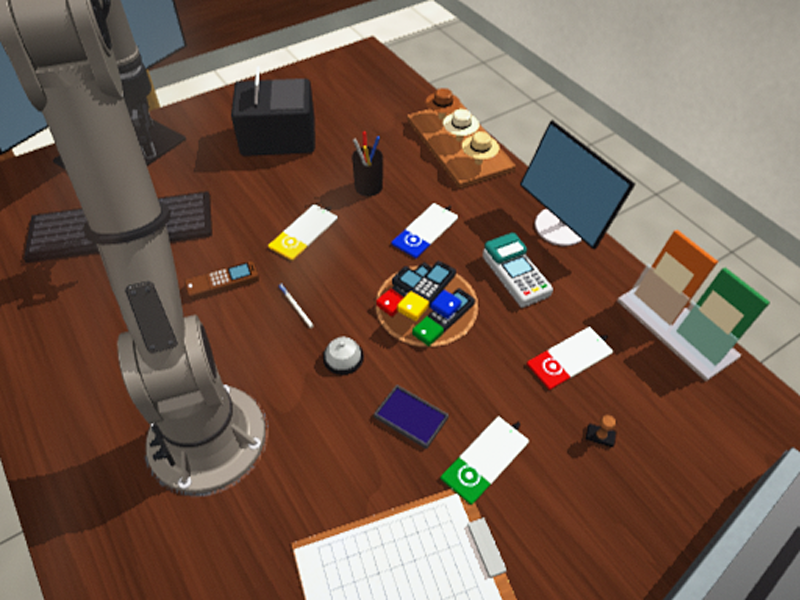

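The pile sits on the mat at about (400,262) in the 800-px top view. The red, yellow, green and blue feet are visible. The brown look-alike lies apart at (262,438). The pads are yellow (240,327), blue (312,205), red (534,182) and green (577,316). I'll enlarge the pile and measure it.

```bash
cat > h.py <<'E'
from station import robot, fingers, vision, workorder, recognise
import cv2, numpy as np
def proj(P,cam):
    c=vision.calibration(cam); P=np.atleast_2d(P); E=c['extrinsics']
    q=P@E[:3,:3].T+E[:3,3]; s=np.stack([q[:,0]/-q[:,2],-q[:,1]/-q[:,2]],1)
    r2=(s**2).sum(1,keepdims=True); s=s*(1+c['k1']*r2); K=c['mtx']
    return np.stack([K[0,0]*s[:,0]+K[0,2],K[1,1]*s[:,1]+K[1,2]],1)
def back(uv,z,cam):
    c=vision.calibration(cam); K=c['mtx']; uv=np.atleast_2d(np.asarray(uv,float))
    d=(uv-[K[0,2],K[1,2]])/[K[0,0],K[1,1]]; s=d.copy()
    for _ in range(20): s=d/(1+c['k1']*(s**2).sum(1,keepdims=True))
    E=c['extrinsics']; R=E[:3,:3]; o=-R.T@E[:3,3]
    ray=np.stack([s[:,0],-s[:,1],-np.ones(len(s))],1)@R
    return o+ray*((z-o[2])/ray[:,2])[:,None]
def rectify(im,cam,z,cx,cy,half,res=0.0005):
    "ortho picture of plane z: columns = -y, rows = -x (like top view)"
    n=int(2*half/res); i=np.arange(n)
    X=cx+half-(i+.5)*res; Y=cy+half-(i+.5)*res
    g=np.stack(np.broadcast_arrays(X[:,None],Y[None,:],z),-1).reshape(-1,3)
    uv=proj(g,cam).astype(np.float32).reshape(n,n,2)
    return cv2.remap(im,uv[...,0],uv[...,1],cv2.INTER_CUBIC)
def r2w(p,cx,cy,half,res=0.0005):
    p=np.atleast_2d(p); return np.stack([cx+half-(p[:,1]+.5)*res, cy+half-(p[:,0]+.5)*res],1)
def cmask(im,col):
    f=im.astype(int); r,g,b=f[...,0],f[...,1],f[...,2]
    m={'red':(r>130)&(g<75)&(b<75),'green':(g>100)&(r<90)&(b<100),'blue':(b>120)&(r<90)&(g<120),'yellow':(r>150)&(g>140)&(b<100)}[col]
    return m.astype(np.uint8)
E
python3 - <<'E'
from h import *
t=vision.grab_frame("top"); s=vision.grab_frame("side")
a=cv2.resize(t[125:215,210:305],(800,758),interpolation=cv2.INTER_CUBIC)[:,:,::-1]
b=cv2.resize(s[160:230,230:315],(728,600),interpolation=cv2.INTER_CUBIC)[:,:,::-1]
cv2.imwrite("pics/ct.png",cv2.resize(a,(633,600)));cv2.imwrite("pics/cs.png",b)
E
cat > pads.py <<'E'
from h import *
im=vision.grab_frame("top")
approx={'yellow':(240,327),'blue':(312,205),'red':(534,182),'green':(577,316)}
for k,(u,v) in approx.items():
    c=back([u*.64,v*.64],.01,"top")[0]
    R=rectify(im,"top",.01,c[0],c[1],.12)
    m=cmask(R,k); w=((R.min(2)>140)).astype(np.uint8)
    full=cv2.morphologyEx(m|w,cv2.MORPH_CLOSE,np.ones((15,15)))
    full=cv2.morphologyEx(full,cv2.MORPH_OPEN,np.ones((31,31)))
    n,l,st,ce=cv2.connectedComponentsWithStats(full); j=l[240,240]
    cs,_=cv2.findContours((l==j).astype(np.uint8),cv2.RETR_EXTERNAL,cv2.CHAIN_APPROX_NONE)
    r=cv2.minAreaRect(cs[0]); M=cv2.moments(cs[0])
    mid=r2w(r[0],*c[:2],.12)[0]; mid2=r2w([M['m10']/M['m00'],M['m01']/M['m00']],*c[:2],.12)[0]
    ys,xs=np.nonzero(m*(l==j)); cc=r2w([xs.mean(),ys.mean()],*c[:2],.12)[0]
    box=r2w(cv2.boxPoints(r),*c[:2],.12); e=[box[1]-box[0],box[2]-box[1]]; e=max(e,key=np.linalg.norm)
    yaw=np.degrees(np.arctan2(*e[::-1]))
    d=mid-cc
    if e@d<0: yaw=(yaw+360)%360-180
    print(k,'mid',mid.round(4),mid2.round(4),'size',np.array(r[1])*.5,'yaw',round(yaw,1),'yaw_cc',round(np.degrees(np.arctan2(d[1],d[0])),1),'dist',np.linalg.norm(d).round(4))
    cv2.imwrite(f"pics/pad_{k}.png",cv2.drawContours(R[:,:,::-1].copy(),[cv2.boxPoints(r).astype(int)],0,(255,0,255),1))
E
python3 pads.py
python3 -c "
import cv2;import numpy as np
cv2.imwrite('pics/pads.png',cv2.resize(np.hstack([cv2.imread(f'pics/pad_{k}.png') for k in ['yellow','blue','red','green']]),(800,200)))"
```

```text
yellow mid [0.3889 0.3603] [0.389  0.3602] size [166.54370117  75.3366394 ] yaw 22.0 yaw_cc 22.1 dist 0.0602
blue mid [0.6247 0.2126] [0.6247 0.2127] size [166.81013489  75.2621994 ] yaw 18.4 yaw_cc 18.2 dist 0.0615
red mid [ 0.6618 -0.2325] [ 0.6612 -0.2318] size [ 77.6489563  166.62339783] yaw -1.9 yaw_cc -1.8 dist 0.0621
green mid [ 0.3578 -0.3296] [ 0.3655 -0.3265] size [252.75465393 120.40803528] yaw 32.1 yaw_cc -16.0 dist 0.028
```

View pics/ct.png

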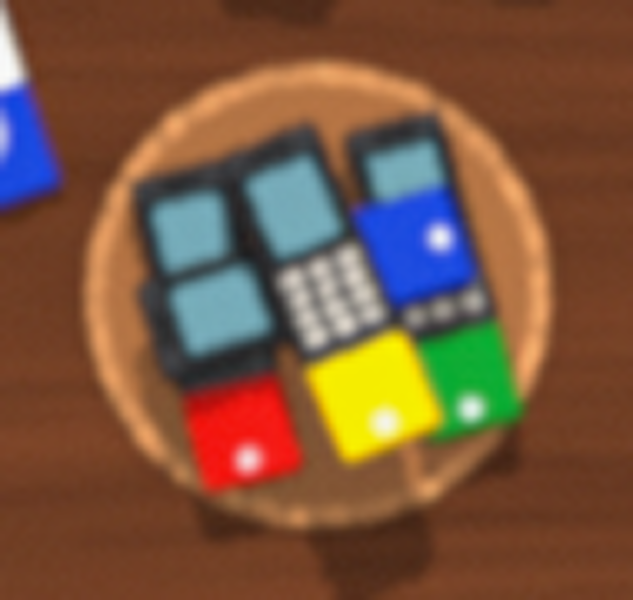

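View pics/cs.png

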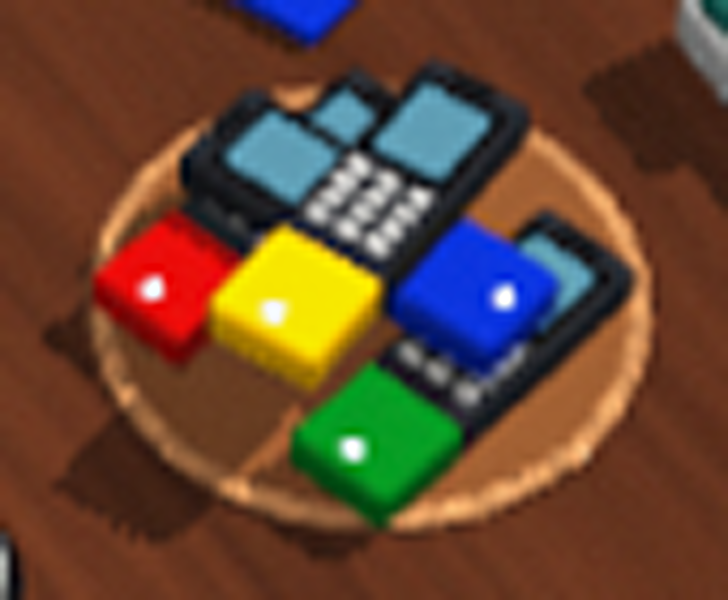

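View pics/pads.png

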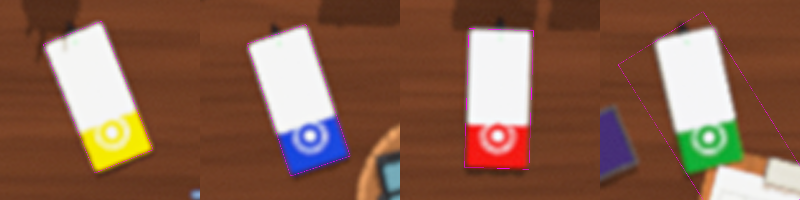

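The crop confirms yellow on top (foot at 372,397), blue across below it (foot at 415,245), and green and red at the bottom. The boxes on the yellow, blue and red pads fit. The green one merged with the clipboard, so I'll refit it and measure the handsets.

```bash
cat > feet.py <<'E'
from h import *
from scipy.optimize import minimize
def foot(im,k,z,near,cam="top",half=.06,size=.048,excl=None):
    "fit a filled square of given size to the colour mask on plane z; returns centre, yaw mod 90"
    R=rectify(im,cam,z,near[0],near[1],half); m=cmask(R,k)
    cs,_=cv2.findContours(m,cv2.RETR_EXTERNAL,cv2.CHAIN_APPROX_NONE)
    c=max(cs,key=cv2.contourArea); r=cv2.minAreaRect(c); M=cv2.moments(c)
    box=r2w(cv2.boxPoints(r),near[0],near[1],half)
    e=box[1]-box[0]; yaw=np.degrees(np.arctan2(e[1],e[0]))
    return r2w(r[0],near[0],near[1],half)[0], r2w([M['m10']/M['m00'],M['m01']/M['m00']],near[0],near[1],half)[0], yaw%90, np.array(r[1])*.5
E
python3 - <<'E'
from feet import *
im=vision.grab_frame("top"); sd=vision.grab_frame("side")
S=95/633.
px={'yellow':(372,397,.070),'blue':(415,245,.048),'green':(468,380,.026),'red':(243,432,.026)}
sx={'yellow':(296,295),'blue':(472,288),'green':(375,430),'red':(168,275)}
for k,(u,v,z) in px.items():
    n=back([210+u*S,125+v*90/600.],z,"top")[0]
    a=foot(im,k,z,n); print(k,'top',*[np.round(q,4) for q in a])
    n2=back([230+sx[k][0]*85/728.,160+sx[k][1]*70/600.],z,"side")[0]
    print('   side', n2.round(3))
# green pad
c=back([577*.64,316*.64],.01,"top")[0]; R=rectify(im,"top",.01,c[0],c[1],.12)
g=cmask(R,'green'); w=(R.min(2)>140).astype(np.uint8)
for nm,m,seed in (('w',w,None),('g',g,None)):
    n,l,st,ce=cv2.connectedComponentsWithStats(cv2.morphologyEx(m,cv2.MORPH_OPEN,np.ones((9,9))))
    for j in range(1,n):
        if st[j,4]<2000: continue
        cs,_=cv2.findContours((l==j).astype(np.uint8),cv2.RETR_EXTERNAL,cv2.CHAIN_APPROX_NONE)
        r=cv2.minAreaRect(cs[0]); b=r2w(cv2.boxPoints(r),*c[:2],.12)
        e=max([b[1]-b[0],b[2]-b[1]],key=np.linalg.norm)
        print(nm,r2w(r[0],*c[:2],.12).round(4),np.array(r[1])*.5,np.degrees(np.arctan2(e[1],e[0])).round(1))
for nm,u in (('cup',(131,138)),('term',(270,99))): print(nm,back(u,.05,"top").round(3))
# rectified pile picture at z=.026
R=rectify(im,"top",.026,.49,.03,.12,.0004)[:,:,::-1]; cv2.imwrite("pics/rp.png",R)
E
```

```text
yellow top [0.4509 0.0096] [0.4509 0.0097] 21.8014 [48.1879 49.6735]
   side [0.455 0.003 0.07 ]
blue top [ 0.5231 -0.0102] [ 0.5202 -0.0109] 19.0256 [56.8528 45.329 ]
   side [ 0.521 -0.016  0.048]
green top [ 0.4602 -0.033 ] [ 0.4605 -0.0351] 12.9946 [48.1949 44.1849]
   side [ 0.464 -0.036  0.026]
red top [0.4369 0.07  ] [0.4373 0.0698] 13.3925 [48.9877 52.1378]
   side [0.44  0.066 0.026]
w [[ 0.4126 -0.3041]] [119.92371368  74.87460327] -167.1
w [[ 0.2955 -0.3747]] [ 48.99999237 108.49998474] -90.0
g [[ 0.3331 -0.3225]] [48.89499283 73.7456665 ] -77.0
cup [[0.604 0.417 0.05 ]]
term [[ 0.711 -0.01   0.05 ]]
```

View pics/rp.png

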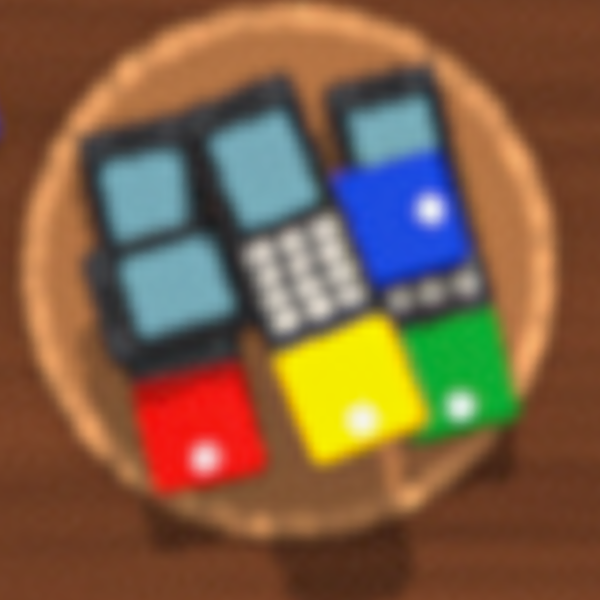

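```bash
cat >> h.py <<'E'
PAD={'yellow':(.389,.3603,22.0),'blue':(.6247,.2126,18.3),'red':(.6615,-.2322,-1.9),'green':(.3895,-.3095,13.0)}
E
python3 - <<'E'
from h import *
print(robot.tip_reach)
q={'yellow':(.4983,.0286,21.8),'blue':(.5066,.0377,108.5),'red':(.4866,.0816,13.2),'green':(.5102,-.0232,13)}
for k in PAD:
  for nm,(x,y,w) in (('pick',q[k]),('place',PAD[k])):
    for z in (.22,.03):
      for f in (0,180):
        s=robot.inverse_kinematics([x,y,z],[180,0,w+f]); print(k,nm,z,f,None if s is None else np.round(s).astype(int))
E
```

```text
0.017
yellow pick 0.22 0 [-41  14  44  95 -10  75 -63]
yellow pick 0.22 180 [-34  13  35  95  -8  75 114]
yellow pick 0.03 0 [-37  27  41 109 -22  52 -53]
yellow pick 0.03 180 [-28  25  29 109 -15  50 121]
yellow place 0.22 0 [ -68   16   29   90   -8   76 -105]
yellow place 0.22 180 [-48  15   5  89  -1  76  69]
yellow place 0.03 0 [-66  28  28 104 -16  52 -98]
yellow place 0.03 180 [-47  26   3 103  -2  51  69]
blue pick 0.22 0 [-40  15  42  94 -10  75  22]
blue pick 0.22 180 [ -55   21   65   94  -19   78 -149]
blue pick 0.03 0 [-33  27  35 108 -19  51  30]
blue pick 0.03 180 [ -52   38   65  108  -40   60 -131]
blue place 0.22 0 [-41  34  38  67 -20  85 -78]
blue place 0.22 180 [-29  32  15  66  -8  83  93]
blue place 0.03 0 [-42  43  36  82 -27  64 -73]
blue place 0.03 180 [-27  39  11  81  -8  61  94]
red pick 0.22 0 [-45  13  41  96  -9  75 -80]
red pick 0.22 180 [-36  12  29  95  -6  75  97]
red pick 0.03 0 [-41  26  38 110 -20  51 -69]
red pick 0.03 180 [-30  23  23 110 -12  49 103]
red place 0.22 0 [-10  49  68  58 -45  96 -50]
red place 0.22 180 [ -7  45  56  58 -36  92 126]
red place 0.03 0 [-13  57  63  74 -50  77 -43]
red place 0.03 180 [ -4  48  40  74 -31  69 126]
green pick 0.22 0 [-38  17  50  93 -13  76 -64]
green pick 0.22 180 [-34  16  44  93 -11  76 114]
green pick 0.03 0 [-35  30  48 108 -28  54 -51]
green pick 0.03 180 [-28  28  38 107 -21  52 123]
green place 0.22 0 [ 15  12  26  95  -5  75 -35]
green place 0.22 180 [ -8  16  56  95 -14  76 153]
green place 0.03 0 [-10  37  65 110 -39  59  -4]
green place 0.03 180 [  3  28  44 110 -25  52 162]
```

```bash
cat >> h.py <<'E'
ZT=.21
def st(msg): print(msg,'t',round(robot.current_time_s(),1),'pos',np.round(robot.current_tool_pos(),4),'F',np.round(robot.current_contact_force(),1),'gap',round(robot.current_finger_gap(),3))
def pick(x,y,w,z,force=40,opening=1.0,f_stop=12):
    fingers.gripper_to(opening,force)
    robot.move_to([x,y,ZT],[180,0,w])
    robot.line_to([x,y,z+.02],velocity=.2)
    print('hit',robot.line_to([x,y,z],velocity=.05,f_stop=f_stop)); st('down')
    fingers.gripper_to(0.0,force); st('grip')
    robot.line_to([x,y,z+.03],velocity=.06)
    robot.line_to([x,y,ZT],velocity=.2); st('up')
def place(k,dz,x=None,y=None,w=None):
    "dz = TCP height over handset underside"
    X,Y,W=PAD[k]; 
    robot.move_to([X,Y,ZT],[180,0,W])
    z=.010+dz
    robot.line_to([X,Y,z+.02],velocity=.2)
    print('touch',robot.line_to([X,Y,z-.003],velocity=.025,f_stop=4)); st('set')
    fingers.gripper_to(1.0); robot.pause(.1); st('open')
    robot.line_to([X,Y,z+.05],velocity=.12)
    robot.line_to([X,Y,ZT],velocity=.25)
def snap(nm):
    im=vision.grab_frame("top"); 
    cv2.imwrite(f"pics/{nm}_t.png",cv2.resize(im[80:290,100:430,::-1],(792,504),interpolation=cv2.INTER_CUBIC))
    s=vision.grab_frame("side"); cv2.imwrite(f"pics/{nm}_s.png",cv2.resize(s[:,:,::-1],(800,600),interpolation=cv2.INTER_CUBIC))
    return im,s
E
python3 - <<'E'
from h import *
pick(.4983,.0286,21.8,.068)
snap('y1')
E
```

```text
hit False
down t 4.3 pos [0.4981 0.0285 0.0678] F [ 0.1  0.8 -0.6] gap 0.999
grip t 5.1 pos [0.4983 0.0286 0.068 ] F [ 0.4 -0.4  0.3] gap 0.0
up t 6.5 pos [0.4974 0.0287 0.2088] F [ 1.  -0.5  0.4] gap -0.001
```

View pics/y1_s.png

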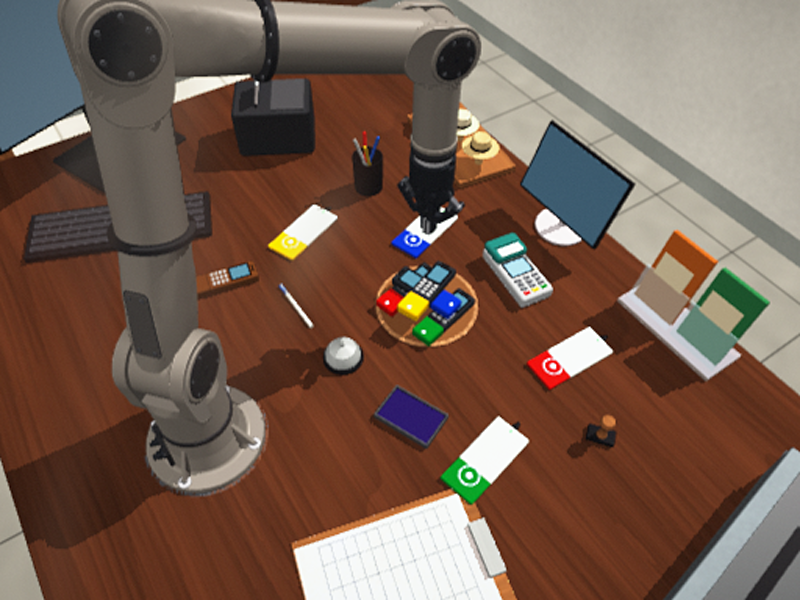

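```bash
python3 - <<'E'
from h import *
a=vision.grab_frame("side")[150:240,220:330]
cv2.imwrite("pics/y1c.png",cv2.resize(a[:,:,::-1],(733,600),interpolation=cv2.INTER_CUBIC))
E
```

```text
(no output)
```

View pics/y1c.png

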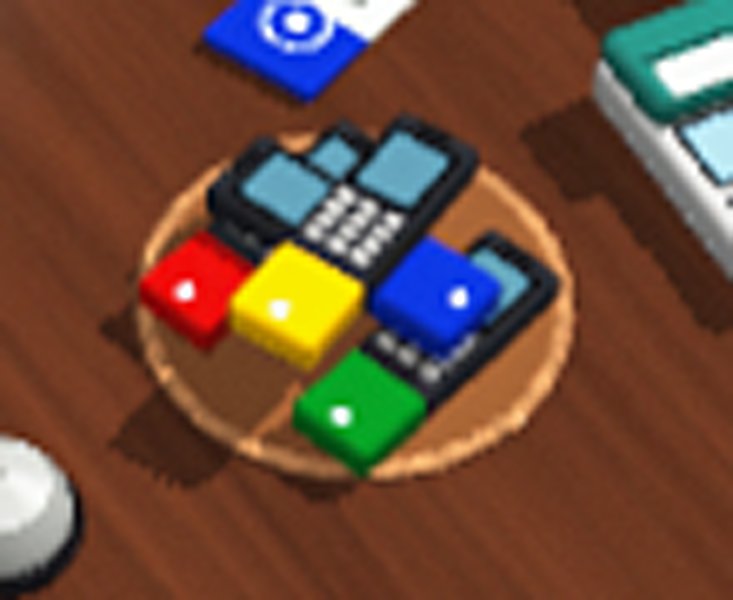

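```bash
python3 - <<'E'
from h import *
print(robot.current_tool_pos(),robot.current_eef_rot(),robot.current_finger_gap(), robot.current_joint_positions())
x,y=.4974,.0287
for z in (.209,.192,.07,.059,.048): print(z,proj([x,y,z],"side")[0]*800/512,proj([x,y,z],"top")[0])
s=vision.grab_frame("side")[90:230,220:340]
cv2.imwrite("pics/y1d.png",cv2.resize(s[:,:,::-1],(514,600),interpolation=cv2.INTER_CUBIC))
t=vision.grab_frame("top")[110:250,190:330]
cv2.imwrite("pics/y1e.png",cv2.resize(t[:,:,::-1],(600,600),interpolation=cv2.INTER_CUBIC))
E
```

```text
[0.49698261 0.02868152 0.20824255] [-179.95863885    0.20835262   21.80028482] -0.0026916987616824647 [-41.17278741  14.4831915   44.23391408  96.09690819 -10.41425899
  73.88373814 -63.10573165]
0.209 [426.52688686 237.88987661] [258.27501677 162.99126335]
0.192 [426.16818702 244.27864277] [258.36213433 163.72348566]
0.07 [423.81062937 286.26789054] [258.92518316 168.45541139]
0.059 [423.61506729 289.75087051] [258.9711579  168.84175054]
0.048 [423.42207608 293.18805169] [259.01642024 169.22209753]
```

View pics/y1d.png

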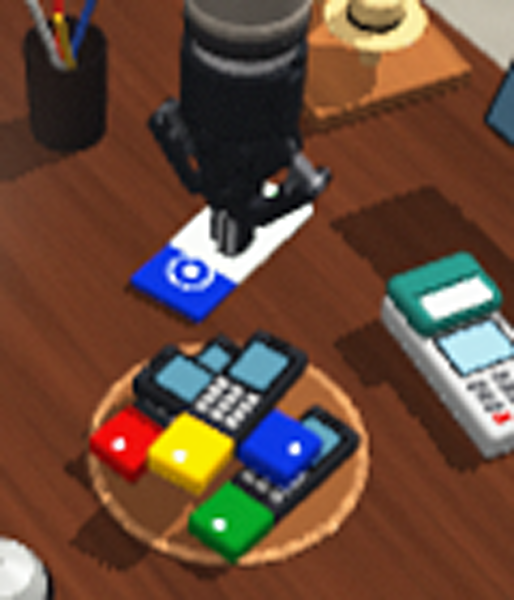

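View pics/y1e.png

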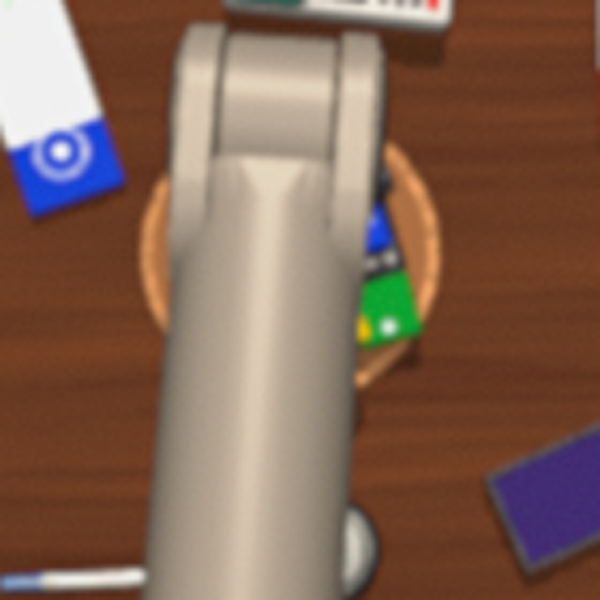

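The gripper shut on nothing and the pile is undisturbed. In the side view the shut tips, at about (428,232), appear roughly 30 mm higher than the reported TCP implies. I'll check the tip height with a gentle touch on bare table.

```bash
python3 - <<'E'
from h import *
x,y=.45,.2
robot.move_to([x,y,.12],[180,0,21.8]); st('a')
s=vision.grab_frame("side"); cv2.imwrite("pics/tt.png",cv2.resize(s[60:220,170:330,::-1],(600,600),interpolation=cv2.INTER_CUBIC))
for z in (.12,.103): print((proj([x,y,z],"side")[0]-[170,60])*600/160)
robot.line_to([x,y,.04],velocity=.15); st('b')
print(robot.line_to([x,y,.0],velocity=.02,f_stop=4)); st('c')
s=vision.grab_frame("side"); cv2.imwrite("pics/tt2.png",cv2.resize(s[60:220,170:330,::-1],(600,600),interpolation=cv2.INTER_CUBIC))
robot.line_to([x,y,.12],velocity=.2)
E
```

```text
a t 7.5 pos [0.4514 0.1982 0.1207] F [ 1.  -1.1  1.5] gap 0.005
[222.13313829 319.45904495]
[222.99585259 333.46442643]
b t 8.2 pos [0.4513 0.1996 0.0409] F [-0.2  0.4  0.3] gap 0.001
False
c t 10.4 pos [4.501e-01 2.000e-01 1.000e-04] F [0.  0.1 0.2] gap -0.003
```

View pics/tt.png

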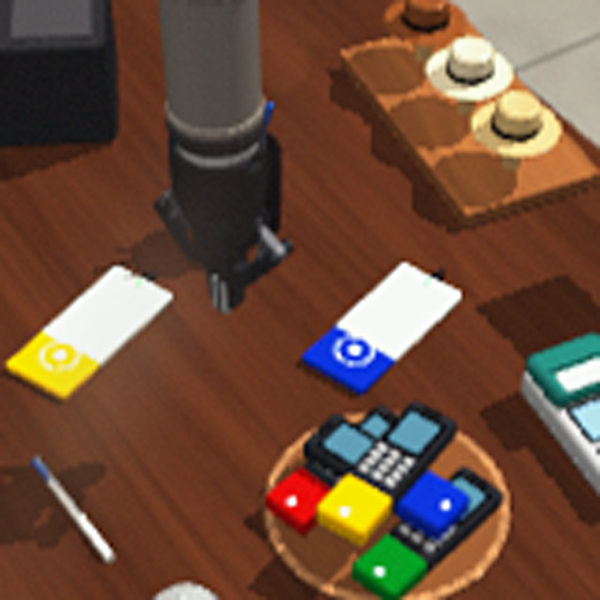

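View pics/tt2.png

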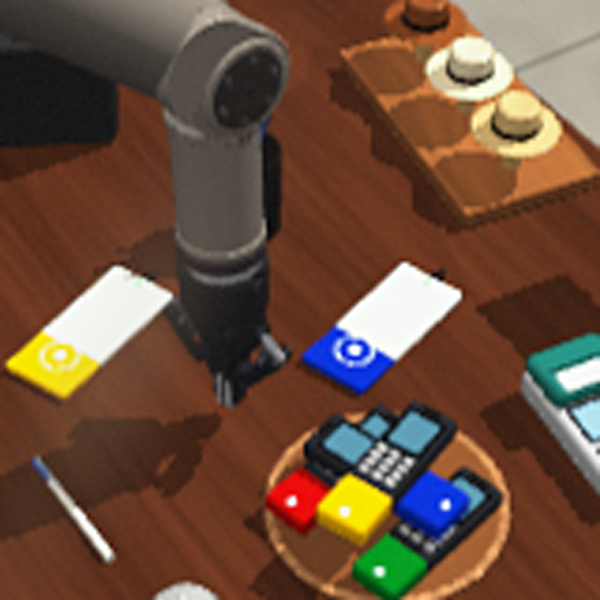

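The TCP reads z=0 with no contact, so the fingers are shorter than stated. I'll touch down to get the real tip height.

```bash
python3 - <<'E'
from h import *
x,y=.45,.2
robot.line_to([x,y,.005],velocity=.25)
print(robot.line_to([x,y,-.03],velocity=.02,f_stop=4)); st('c')
s=vision.grab_frame("side"); cv2.imwrite("pics/tt3.png",cv2.resize(s[110:190,190:270,::-1],(600,600),interpolation=cv2.INTER_CUBIC))
print((proj([x,y,0],"side")[0]-[190,110])*600/80)
t=vision.grab_frame("top"); cv2.imwrite("pics/tt3t.png",cv2.resize(t[110:250,150:290,::-1],(600,600),interpolation=cv2.INTER_CUBIC))
print((proj([x,y,0],"top")[0]-[150,110])*600/140)
robot.line_to([x,y,.12],velocity=.25)
E
```

```text
True
c t 12.9 pos [ 0.4499  0.2    -0.0175] F [-0.8  0.9  5.4] gap -0.001
[305.75285123 450.38570018]
[233.18156615 331.93070518]
```

View pics/tt3.png

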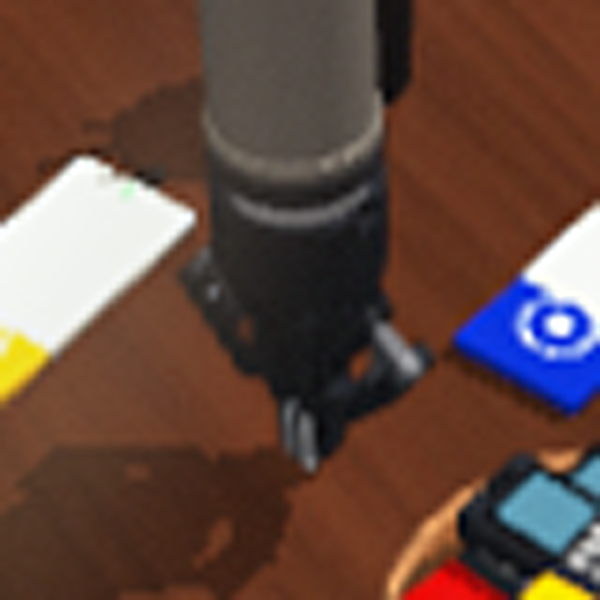

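View pics/tt3t.png

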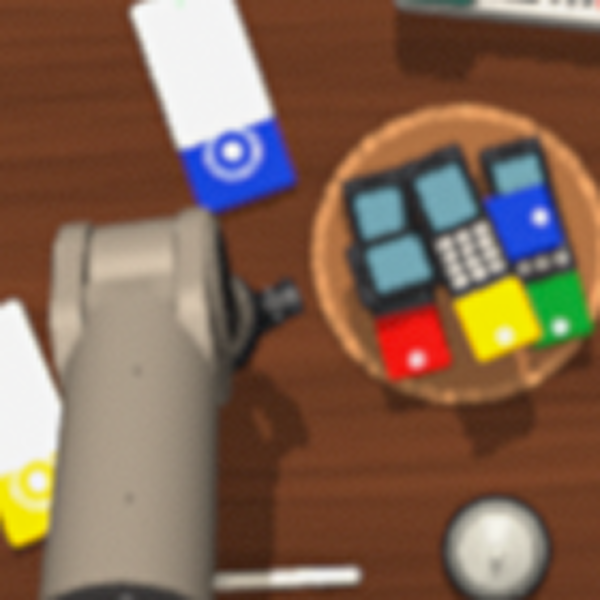

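The tips touched at TCP reading -17.5 mm, so the real fingertips stand 34.5 mm higher than the stated tip reach puts them. The lateral position agrees. I'll correct my heights and retry yellow.

```bash
sed -i 's/^ZT=.21/ZT=.16/' h.py; python3 - <<'E'
from h import *
pick(.4983,.0286,21.8,.030)
snap('y2')
E
```

```text
hit False
down t 16.5 pos [0.4981 0.0285 0.0298] F [-0.2 -0.4 -0.2] gap 1.0
grip t 16.9 pos [0.4989 0.0284 0.0305] F [0.4 0.1 3.1] gap 0.554
up t 18.2 pos [0.4973 0.0288 0.1589] F [-0.4 -0.5 -2.7] gap 0.55
```

View pics/y2_s.png

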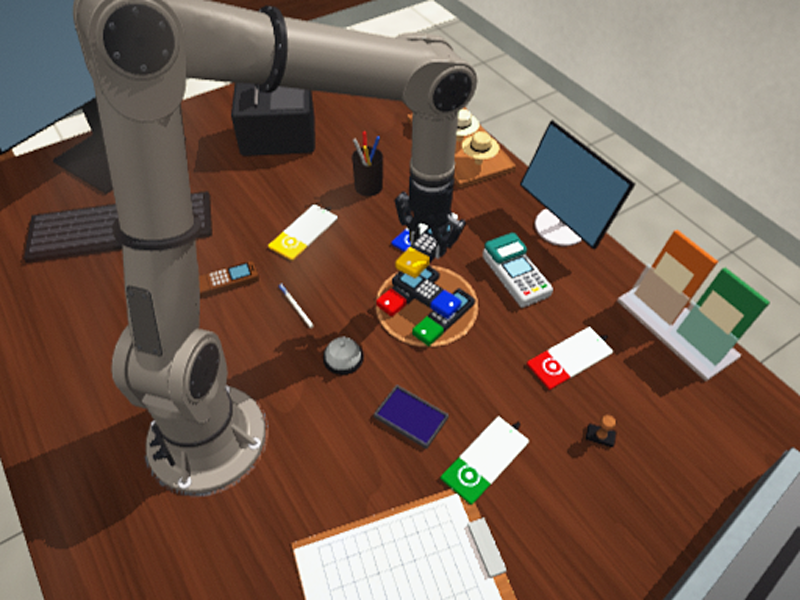

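Yellow is held level (foot at 410,262) and the rest of the pile is in place. I'll set it on its pad.

```bash
python3 - <<'E'
from feet import *
place('yellow',-.018)
robot.move_to([.42,-.15,.16],[180,0,20]); st('away')
im,s=snap('y3')
x,y,w=PAD['yellow']
a=foot(im,'yellow',.032,(x-.048,y-.02)); print('foot',*[np.round(q,4) for q in a], 'want',np.round([x-.051*np.cos(np.radians(w)),y-.051*np.sin(np.radians(w))],4))
a=foot(im,'blue',.048,(.52,-.011)); print('blue',*[np.round(q,4) for q in a])
R=rectify(im,"top",.048,.49,.03,.12,.0004)[:,:,::-1]; cv2.imwrite("pics/rp2.png",R)
E
```

```text
touch True
set t 21.3 pos [ 0.3887  0.3602 -0.0075] F [-0.2  0.2  4.9] gap 0.548
open t 21.9 pos [ 0.3875  0.3594 -0.0085] F [-0.3  0.4 -0.1] gap 1.003
away t 24.9 pos [ 0.4205 -0.1488  0.1598] F [-0.2  0.8  0.1] gap 1.0
foot [0.3391 0.3348] [0.3385 0.3346] 20.5561 [56.2383 73.2093] want [0.3417 0.3412]
blue [ 0.5245 -0.0079] [ 0.5196 -0.0094] 17.5255 [59.2225 48.0305]
```

View pics/y3_t.png

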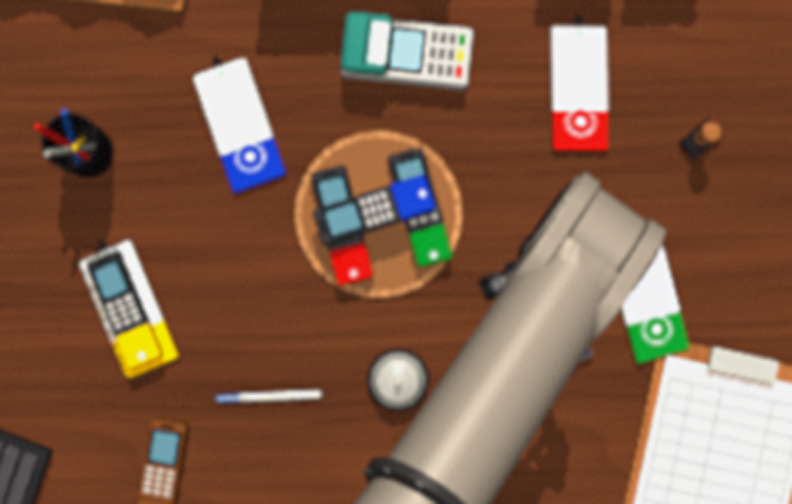

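View pics/rp2.png

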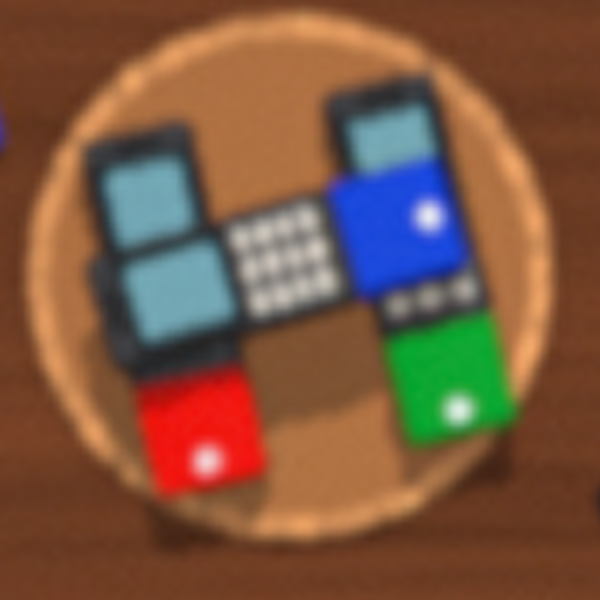

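```bash
cat >> h.py <<'E'
def outline(x,y,w,L=.150,W=.048,foot=.048):
    c,s=np.cos(np.radians(w)),np.sin(np.radians(w)); 
    f=lambda a,b:(x+c*a-s*b,y+s*a+c*b)
    return np.array([f(-L/2,-W/2),f(L/2,-W/2),f(L/2,W/2),f(-L/2,W/2),f(-L/2,-W/2),f(-L/2+foot,-W/2),f(-L/2+foot,W/2)])
def overlay(im,z,cx,cy,half,outs,fn,res=.0003,cam="top"):
    R=rectify(im,cam,z,cx,cy,half,res)[:,:,::-1].copy()
    for o in outs:
        p=np.stack([(cy+half-o[:,1])/res,(cx+half-o[:,0])/res],1).astype(np.int32)
        cv2.polylines(R,[p],False,(255,0,255),1)
    cv2.imwrite(fn,R); return R
E
python3 - <<'E'
from h import *
im=vision.grab_frame("top")
x,y,w=PAD['yellow']
A=overlay(im,.032,x,y,.09,[outline(x,y,w)],'pics/oy.png')
B=overlay(im,.01,x,y,.09,[outline(x,y,w,.164,.072,.054)],'pics/oy2.png')
def b(w): c=np.array([.5215,-.0105]);return outline(*(c+.051*np.array([np.cos(np.radians(w)),np.sin(np.radians(w))])),w)
C=overlay(im,.048,.505,.035,.1,[b(106.5)],'pics/ob.png')
cv2.imwrite('pics/o1.png',np.hstack([cv2.resize(q,(400,400)) for q in (A,B)])); cv2.imwrite('pics/o2.png',cv2.resize(C,(600,600)))
E
```

```text
(no output)
```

View pics/o1.png

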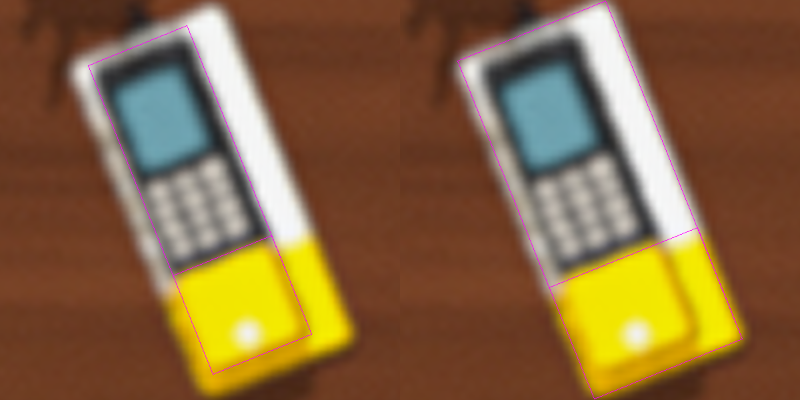

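View pics/o2.png

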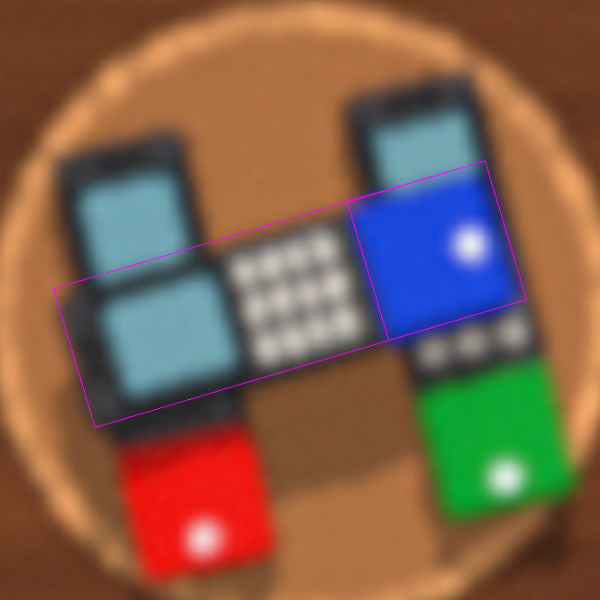

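The overlay shows yellow centred on its pad to about 2 mm, foot on the yellow end. For blue I'll adjust to centre (0.506, 0.038), yaw about 105.5°.

```bash
python3 - <<'E'
from feet import *
pick(.5059,.0381,105.5,.008)
if robot.current_finger_gap()<.4: raise SystemExit('missed')
place('blue',-.018)
robot.move_to([.42,-.15,.16],[180,0,20]); st('away')
im,s=snap('b3')
x,y,w=PAD['blue']
A=overlay(im,.032,x,y,.09,[outline(x,y,w)],'pics/oy.png')
for k,n in (('red',(.437,.07)),('green',(.4605,-.035))):
    print(k,*[np.round(q,4) for q in foot(im,k,.026,n)])
def o(c,w): return outline(*(np.array(c)+.051*np.array([np.cos(np.radians(w)),np.sin(np.radians(w))])),w)
C=overlay(im,.026,.49,.03,.1,[o((.4371,.0698),13.2),o((.4603,-.0345),13.2)],'pics/ob.png')
cv2.imwrite('pics/o3.png',np.hstack([cv2.resize(q,(400,400)) for q in (A,C)]))
E
```

```text
hit False
down t 27.6 pos [0.5057 0.038  0.0078] F [ 0.  -0.4  1.1] gap 0.997
grip t 28.0 pos [0.5066 0.0381 0.0085] F [ 0.4 -0.6  2.6] gap 0.552
up t 29.4 pos [0.5048 0.0383 0.1588] F [-0.4  0.4 -2.5] gap 0.55
touch True
set t 32.4 pos [ 0.6244  0.2127 -0.0074] F [-0.4  0.   4.4] gap 0.552
open t 33.0 pos [ 0.623   0.2127 -0.0089] F [-0.6 -0.3 -0.4] gap 1.004
away t 35.8 pos [ 0.4213 -0.1491  0.1602] F [ 0.7  0.1 -0.5] gap 0.998
red [0.438 0.071] [0.4385 0.0707] 12.5288 [50.9244 49.3517]
green [ 0.4595 -0.0308] [ 0.4596 -0.0303] 14.4207 [47.7605 47.7467]
```

View pics/b3_t.png

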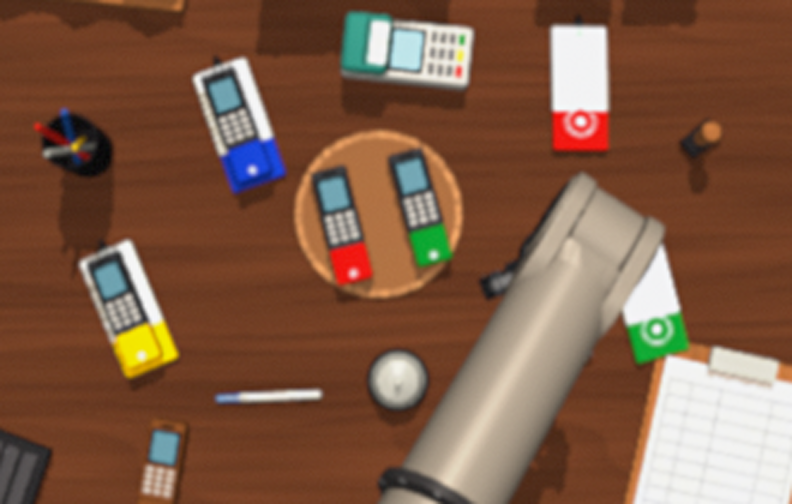

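View pics/o3.png

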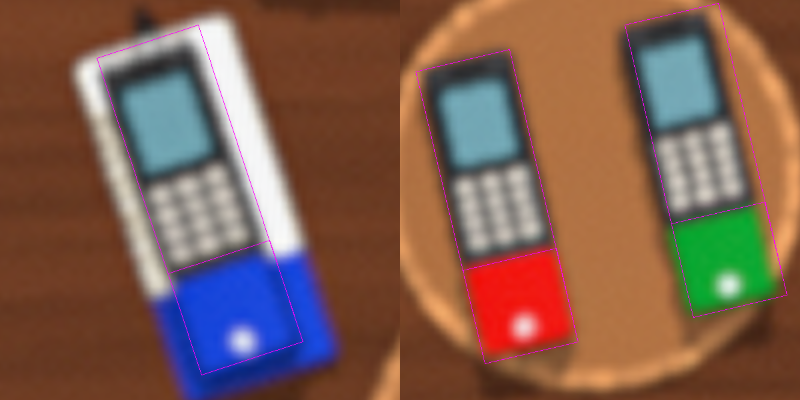

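Blue sits on its pad (top view, foot at 250,165) and both bottom handsets are now clear. I'll quantify the along-pad positions with intensity profiles before the next pick.

```bash
cat > prof.py <<'E'
from h import *
def profile(im,x,y,w,z,half=.1,strip=.012,cam="top",axis=0,off=0.):
    s=np.arange(-half,half,.0005); t=np.linspace(-strip,strip,25)
    c,sn=np.cos(np.radians(w)),np.sin(np.radians(w))
    S,T=np.meshgrid(s,t)
    if axis: S,T=T+off,S
    else: T=T+off
    g=np.stack([x+c*S-sn*T,y+sn*S+c*T,np.full(S.shape,z)],-1).reshape(-1,3)
    uv=proj(g,cam).astype(np.float32).reshape(*S.shape,2)
    v=cv2.remap(im,uv[...,0],uv[...,1],cv2.INTER_CUBIC).astype(float).mean(0)
    return s,v
def edges(s,v,n=8):
    d=np.linalg.norm(np.gradient(cv2.GaussianBlur(v,(1,9),2),axis=0),axis=1)
    i=[j for j in range(2,len(d)-2) if d[j]==d[j-4 if j>4 else 0:j+5].max() and d[j]>1.2]
    return [(round(float(s[j])*1000,1),round(float(d[j]),1)) for j in i]
E
python3 - <<'E'
from prof import *
im=vision.grab_frame("top"); 
for k in ('yellow','blue'):
    x,y,w=PAD[k]
    print(k,'along',edges(*profile(im,x,y,w,.032)))
    print('  across mid-body',edges(*profile(im,x,y,w,.032,half=.05,axis=1,strip=.005,off=.0)))
    print('  across foot',edges(*profile(im,x,y,w,.032,half=.05,axis=1,strip=.012,off=-.051)))
    print('  pad edge along at z=.01',edges(*profile(im,x,y,w,.01,off=-.029,strip=.004)), edges(*profile(im,x,y,w,.01,off=.031,strip=.002)))
for k,c,w in (('red',(.438,.0708),12.9),('green',(.4596,-.0305),14)):
    x=c[0]+.051*np.cos(np.radians(w)); y=c[1]+.051*np.sin(np.radians(w))
    print(k,x,y,'along',edges(*profile(im,x,y,w,.026)),'\n across foot',edges(*profile(im,x,y,w,.026,half=.05,axis=1,off=-.051)),'across screen',edges(*profile(im,x,y,w,.026,half=.05,axis=1,off=.055)))
E
```

```text
yellow along [(-84.5, 13.6), (-71.5, 9.3), (-58.5, 8.4), (-28.0, 19.1), (-21.0, 13.1), (-14.5, 3.7), (-10.0, 3.2), (-5.5, 3.1), (-1.0, 3.7), (3.5, 2.5), (7.5, 3.4), (14.5, 14.5), (21.0, 11.1), (60.0, 11.4), (71.0, 15.2), (80.0, 14.6)]
  across mid-body [(-41.5, 23.3), (-23.5, 26.5), (-16.0, 16.6), (-7.0, 7.6), (-1.0, 8.5), (6.0, 9.6), (12.5, 9.4), (20.0, 9.4), (25.5, 8.4), (32.5, 13.8)]
  across foot [(-41.5, 16.5), (-25.5, 7.1), (-19.5, 6.7), (-3.0, 4.1), (7.0, 3.5), (32.0, 12.3)]
  pad edge along at z=.01 [(-91.0, 2.6), (-83.5, 17.3), (-34.0, 15.8), (82.5, 20.4)] [(-98.5, 2.1), (-83.0, 13.7), (-70.0, 1.6), (-48.5, 1.7), (-40.5, 1.7), (-33.5, 10.1), (-27.0, 7.3), (-14.0, 3.7), (-4.0, 4.5), (2.5, 2.8), (10.5, 1.3), (23.0, 1.5), (29.0, 1.9), (37.5, 3.8), (48.5, 4.5), (72.0, 6.4), (82.0, 18.8), (92.5, 1.7)]
blue along [(-88.0, 8.3), (-73.5, 10.0), (-61.5, 7.5), (-31.0, 10.6), (-24.0, 14.7), (-17.5, 4.9), (-12.5, 4.3), (-8.0, 3.5), (-4.0, 3.7), (0.5, 4.4), (5.0, 5.2), (12.0, 15.6), (18.5, 12.2), (57.5, 12.0), (68.5, 17.4), (77.5, 17.7), (85.5, 1.9)]
  across mid-body [(-38.0, 21.8), (-2
[... 737 characters left out ...]
11.2), (61.0, 11.5), (74.5, 9.0), (97.5, 5.3)] 
 across foot [(-23.5, 9.4), (-5.0, 4.6), (4.5, 5.2), (22.0, 10.3), (27.5, 6.5), (42.5, 6.2)] across screen [(-24.0, 9.9), (-17.0, 9.5), (15.0, 9.9), (23.5, 9.1), (45.0, 5.7)]
green 0.5090850820400759 -0.018161983324416944 along [(-97.5, 2.2), (-88.0, 4.4), (-74.0, 8.5), (-68.5, 9.9), (-58.5, 8.5), (-28.5, 7.9), (-21.5, 14.0), (-14.5, 3.7), (-9.5, 2.3), (-5.5, 3.0), (-0.5, 2.5), (4.0, 2.7), (8.0, 2.5), (15.0, 13.1), (21.5, 11.2), (60.0, 11.5), (73.5, 8.8), (84.0, 1.7), (97.5, 4.7)] 
 across foot [(-38.5, 6.0), (-22.5, 12.4), (-6.5, 4.0), (4.0, 4.3), (22.0, 9.9)] across screen [(-44.0, 6.1), (-24.0, 10.8), (-17.0, 9.8), (15.5, 10.1), (24.0, 8.4)]
```

Profiles: yellow is 0.3 mm off along its pad, blue 2.8 mm towards the foot end. Both are well inside the pads. Next are red and green.

```bash
python3 - <<'E'
from prof import *
pick(.4884,.0824,12.9,-.014)
if robot.current_finger_gap()<.4: raise SystemExit('missed')
place('red',-.018)
robot.move_to([.35,.12,.16],[180,0,20]); st('away')
im,s=snap('r3')
x,y,w=PAD['red']
print('red along',edges(*profile(im,x,y,w,.032)),'across',edges(*profile(im,x,y,w,.032,half=.05,axis=1,off=.055)))
x,y,w=.5089,-.0182,14
print('green along',edges(*profile(im,x,y,w,.026)),'across foot',edges(*profile(im,x,y,w,.026,half=.05,axis=1,off=-.051)))
x,y,w=PAD['green']
print('gpad along',edges(*profile(im,x,y,w,.01)),'across w',edges(*profile(im,x,y,w,.01,half=.05,axis=1,off=.045)),'across g',edges(*profile(im,x,y,w,.01,half=.05,axis=1,off=-.065,strip=.006)))
E
```

```text
hit False
down t 38.5 pos [ 0.4882  0.0823 -0.0142] F [ 0.7 -0.7 -0.7] gap 0.997
grip t 39.0 pos [ 0.489   0.0821 -0.0135] F [-0.8 -0.1  3.6] gap 0.553
up t 40.5 pos [0.4872 0.0826 0.1588] F [-0.9  1.2 -2.5] gap 0.549
touch True
set t 43.5 pos [ 0.6613 -0.232  -0.0074] F [-0.2  0.1  3.9] gap 0.553
open t 44.0 pos [ 0.6601 -0.2311 -0.0091] F [ 0.9 -0.9 -0.5] gap 1.004
away t 47.0 pos [0.3511 0.1193 0.1601] F [ 0.1 -0.4  0.2] gap 0.996
red along [(-86.0, 7.5), (-69.5, 11.2), (-60.0, 10.0), (-29.0, 15.6), (-22.0, 14.4), (-15.0, 4.5), (-11.0, 3.8), (-6.0, 3.7), (-2.0, 5.4), (3.5, 4.5), (7.5, 5.2), (14.0, 15.7), (21.0, 11.9), (59.5, 11.1), (69.0, 13.3), (78.5, 12.1)] across [(-31.5, 21.0), (-19.5, 22.7), (-12.0, 8.9), (18.0, 8.9), (26.5, 23.5), (41.0, 21.0)]
green along [(-97.5, 2.2), (-88.5, 4.4), (-74.0, 8.7), (-68.5, 10.1), (-58.5, 8.7), (-28.0, 7.9), (-21.0, 13.9), (-14.0, 3.8), (-9.5, 2.3), (-5.0, 3.2), (-0.5, 2.5), (4.0, 2.6), (8.5, 2.6), (15.0, 13.3), (22.0, 11.3), (60.5, 11.7), (73.5, 8.8), (97.5, 4.6)] across foot [(-39.5, 5.9), (-22.5, 12.5), (-6.5, 4.1), (4.0, 4.6), (22.0, 10.0)]
gpad along [(-97.5, 2.3), (-81.5, 12.8), (-65.5, 13.3), (-57.5, 11.4), (-50.0, 9.0), (-40.0, 9.0), (-31.5, 17.4), (83.0, 22.4), (95.0, 2.6)] across w [(-37.0, 22.1), (37.0, 21.3)] across g [(-36.0, 9.1), (-14.5, 3.9), (-4.5, 4.1), (11.5, 6.2), (36.0, 9.4)]
```

View pics/r3_t.png

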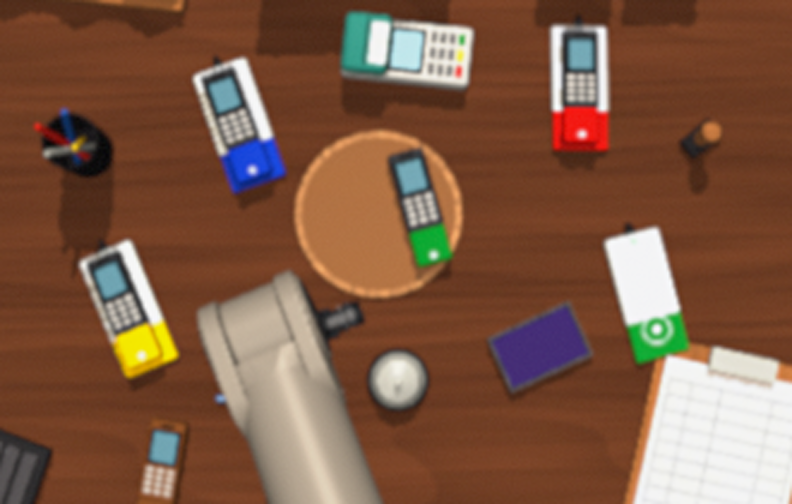

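```bash
python3 - <<'E'
from prof import *
pick(.5089,-.0182,14.,-.014)
if robot.current_finger_gap()<.4: raise SystemExit('missed')
PAD['green']=(.3903,-.3113,13.0)
place('green',-.018)
robot.move_to([.35,.12,.16],[180,0,20]); st('away')
im,s=snap('g3')
PAD['green']=(.3902,-.3094,13.0)
for k in PAD:
    x,y,w=PAD[k]
    E=lambda **a:[e[0] for e in edges(*profile(im,x,y,w,**a)) if e[1]>3]
    print(k,'along',E(z=.032)); print('  screen across',E(z=.032,half=.05,axis=1,off=.037,strip=.012),'foot across',E(z=.032,half=.05,axis=1,off=-.055,strip=.012))
    print('  pad across z=.01',E(z=.01,half=.05,axis=1,off=.079,strip=.002),E(z=.01,half=.05,axis=1,off=0.,strip=.02))
T=[overlay(im,.032,*PAD[k][:2],.1,[outline(*PAD[k])],'pics/z.png') for k in PAD]
cv2.imwrite('pics/fin.png',np.vstack([np.hstack([cv2.resize(q,(300,300)) for q in T[:2]]),np.hstack([cv2.resize(q,(300,300)) for q in T[2:]])]))
E
```

```text
hit False
down t 49.6 pos [ 0.5087 -0.0183 -0.0143] F [ 0.5 -0.5  1.6] gap 1.002
grip t 50.0 pos [ 0.5095 -0.0184 -0.0135] F [ 0.4 -0.8  2.8] gap 0.554
up t 51.5 pos [ 0.5077 -0.0181  0.1587] F [ 0.4  0.8 -1.9] gap 0.549
touch True
set t 54.4 pos [ 0.3901 -0.3111 -0.0075] F [-1.2  0.   4. ] gap 0.552
open t 54.9 pos [ 0.3892 -0.3102 -0.0083] F [0.1 0.1 0.4] gap 1.001
away t 57.7 pos [0.3504 0.119  0.1598] F [-0.7  0.1 -0.8] gap 1.001
yellow along [-84.5, -71.5, -58.5, -28.0, -21.0, -14.5, -10.0, -5.5, -1.0, 7.5, 14.5, 21.0, 60.0, 71.0, 80.0]
  screen across [-41.5, -23.0, -14.0, 18.0, 24.0, 32.5] foot across [-41.5, -25.5, -19.5, -3.0, 7.5, 32.0]
  pad across z=.01 [-36.5, -16.5, -5.5, 7.5, 13.5, 27.5, 36.5, 47.0] [-37.0, -19.0, -11.5, -2.0, 4.0, 11.0, 17.5, 24.5, 30.5, 38.0]
blue along [-88.0, -73.5, -61.5, -31.0, -24.0, -17.5, -13.0, -8.5, -4.0, 0.5, 5.0, 12.0, 18.5, 57.0, 68.5, 77.5]
  screen across [-38.0, -20.0, -12.5, 19.0, 26.0, 35.5] foot across [-38.0, -25.0, -18.0, -3.5, 6.5, 22.5, 35.5]
  pad across z=.01 [-36.5, -17.0, -5.5, 5.0, 10.0, 27.0, 36.5] [-37.0, -20.0, -13.5, -5.5, 1.0, 8.0, 14.0, 21.5, 28.5, 37.5]
red along [-86.0, -69.5, -60.0, -29.0, -22.0, -15.0, -11.0, -6.0, -2.0, 3.5, 7.5, 14.0, 21.0, 59.5, 69.0, 78.5]
  screen across [-32.0, -20.0, -12.0, 19.5, 28.0, 41.0] foot across [-32.0, -4.0, 8.0, 24.5, 29.0, 39.0]
  pad across z=.01 [-35.0, -22.5, -4.5, 19.5, 38.0] [-36.5, -24.0, -18.0, -11.0, -5.0, 2.0, 8.5, 17.5, 25.0, 37.0]
green along [-93.5, -80.0, -70.0, -59.0, -28.5, -22.0, -15.0, -10.0, 3.0, 8.0, 14.5, 21.0, 59.5, 72.5, 82.0]
  screen across [-31.0, -20.5, -13.5, 18.0, 27.5, 41.5] foot across [-30.5, -3.5, 6.0, 23.5, 31.5, 41.0]
  pad across z=.01 [-36.5, 36.0] [-36.5, -26.5, -20.0, -13.5, -7.0, -0.5, 6.0, 15.0, 23.5, 37.5]
```

View pics/g3_s.png

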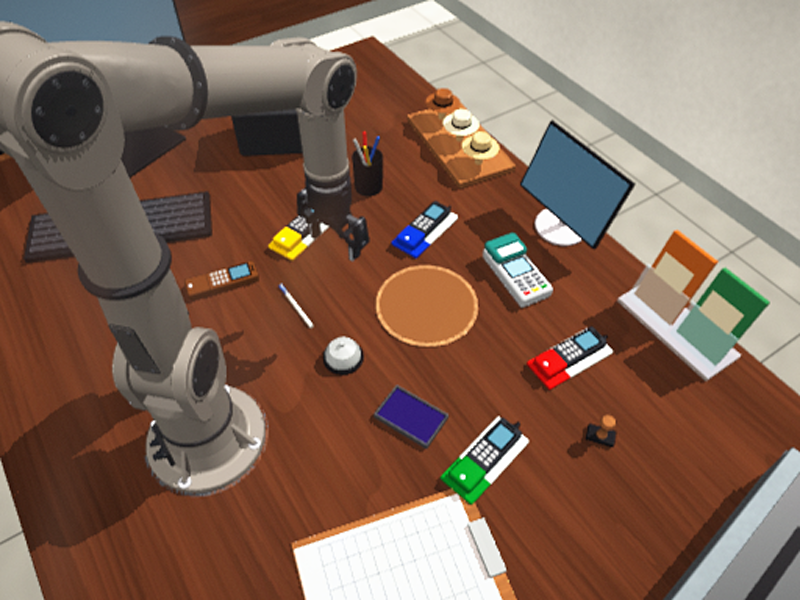

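View pics/fin.png

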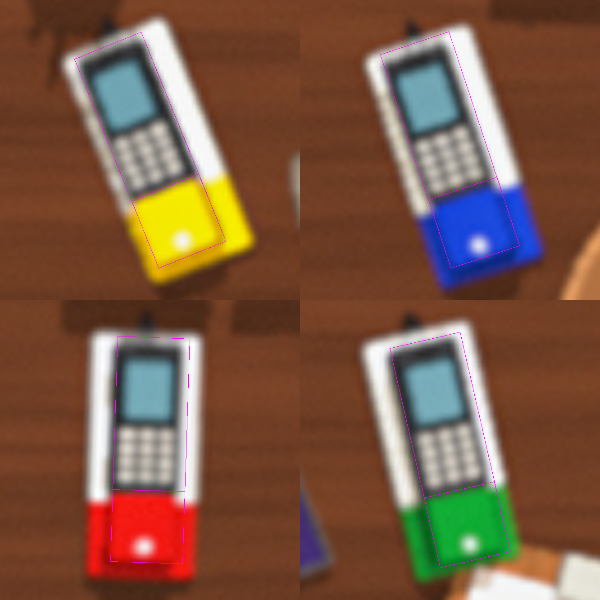

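All four are on their pads. The image shows a consistent offset of about 3–4 mm towards +y, which is a camera bias against the robot, and blue is also 2.8 mm short along its pad. There is time, so I'll nudge the two worst, blue and red.

```bash
cat > nudge.py <<'E'
from prof import *
def nudge(k,dx,dy):
    X,Y,W=PAD[k]; z=-.0075
    robot.move_to([X,Y,.10],[180,0,W])
    robot.line_to([X,Y,.012],velocity=.2)
    print('hit',robot.line_to([X,Y,z],velocity=.05,f_stop=10))
    fingers.gripper_to(0.0,40); st('grip')
    if robot.current_finger_gap()<.4: raise SystemExit('missed')
    robot.line_to([X,Y,z+.008],velocity=.05)
    robot.line_to([X+dx,Y+dy,z+.008],velocity=.03)
    print('touch',robot.line_to([X+dx,Y+dy,z-.003],velocity=.025,f_stop=4)); st('set')
    fingers.gripper_to(1.0); robot.pause(.1)
    robot.line_to([X+dx,Y+dy,.04],velocity=.12)
    robot.line_to([X+dx,Y+dy,.12],velocity=.25)
E
python3 - <<'E'
from nudge import *
nudge('blue',.0038,-.0024)
nudge('red',.0008,-.004)
robot.move_to([.35,.12,.16],[180,0,20]); st('away')
im,s=snap('n3')
for k in ('blue','red'):
    x,y,w=PAD[k]
    E=lambda **a:[e[0] for e in edges(*profile(im,x,y,w,**a)) if e[1]>3]
    print(k,'along',E(z=.032)); print('  screen across',E(z=.032,half=.05,axis=1,off=.037,strip=.012))
E
```

```text
hit False
grip t 60.5 pos [ 0.6252  0.2128 -0.007 ] F [ 0.1 -0.5  2. ] gap 0.557
touch True
set t 61.5 pos [ 0.6287  0.2103 -0.007 ] F [0.7 1.2 3.7] gap 0.546
hit False
grip t 66.3 pos [ 0.6619 -0.2323 -0.007 ] F [-0.1 -0.2  1.4] gap 0.55
touch True
set t 67.2 pos [ 0.6627 -0.2362 -0.007 ] F [-0.1 -0.2  4.4] gap 0.554
away t 70.6 pos [0.3511 0.1197 0.1603] F [ 0.2 -0.1  0.1] gap 1.0
blue along [-87.5, -71.0, -58.5, -28.5, -21.0, -14.5, -10.5, -5.5, -1.0, 3.5, 8.0, 14.5, 21.5, 60.0, 70.5, 78.5]
  screen across [-38.0, -23.5, -16.0, 15.0, 23.0, 35.0]
red along [-86.0, -69.5, -59.0, -28.5, -21.0, -14.5, -9.0, -5.0, 7.5, 15.0, 21.5, 60.0, 70.0, 79.0]
  screen across [-32.5, -23.5, -16.0, 14.5, 23.0, 41.0]
```

View pics/n3_t.png

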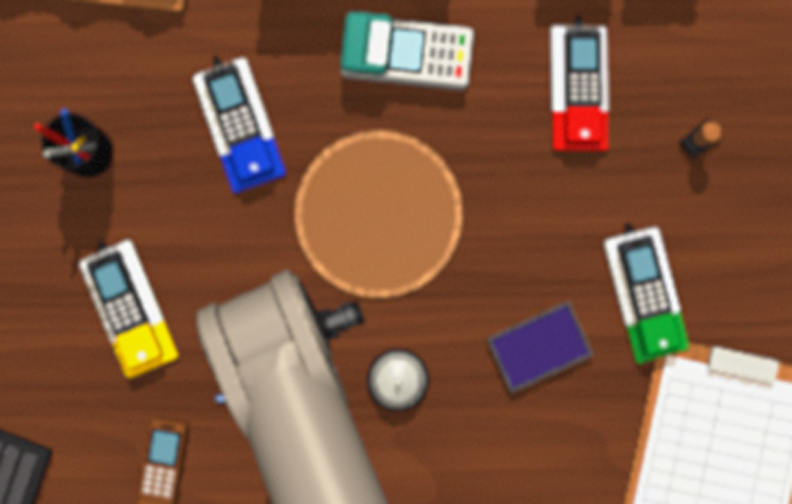

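Blue and red now sit within about 1 mm of centre. Yellow and green are within about 3 mm across and under 1 mm along. The terminal and cup are unchanged, so I'm handing in.

```bash
python3 - <<'E'
from h import *
st('end'); print(workorder.close_job())
E
```

```text
end t 70.7 pos [0.351  0.1196 0.1602] F [ 0.7 -0.  -0.2] gap 1.005
the job is handed in; nothing more can be done
None
```

All four handsets are on their own pads, foot on the coloured end. I took them from the top down: yellow, blue, red, then green. I handed the job in at 70.7 s of the 112 s.

- **First grasp missed:** the real fingertips stand 34.5 mm higher than the stated tip reach puts them. I found this with a light touch on bare table, corrected the heights, and the pile was not disturbed.
- **Nudge after placing:** the top camera read about 3–4 mm off from the robot, mostly sideways. I lifted blue and red 8 mm and re-set them to correct it.
- **Last checks along the pad:** all four are within about 1 mm of centre.
- **Last checks across the pad:** blue and red are within about 1 mm. Yellow and green are about 3 mm off, and I left them there because the margin on each side is 12 mm.
- **Flat and undisturbed:** every set-down ended in a light touch of about 4–5 N, and all four look flat in the images. The card terminal, the pen cup and the brown look-alike look unmoved in the last picture.

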